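# Tighten the blade knob of a small desk fan against its blade stop

### The job

The green blade wheel of the small desk fan has been cleaned and put back, but its white centre knob is still loose, and the wheel spins freely with the knob unless it is held. Push the orange handle of the stop lever up the sloping board, fully in, so that its finger stands between the blades and holds the wheel, and turn the white knob clockwise (seen from above) until it comes up against its stop and will go no further. Then pull the lever all the way back out, so that the wheel is free again, let go, and leave the fan's grille, the glue stick and the screwdriver beside it where they are.

Things in the scene. Friction and masses are not known exactly. Their poses are not given: they have to be found in the camera images.
- knob_grip (a point): white hexagonal centre knob, 34 mm across flats, 43 mm tall; this point is on its axis where it is best gripped, 25 mm above its foot, 18 below its top. z: fan axis, out of its front, leaning 30 degrees from vertical, mostly to the robot's right (tilt the tool along it). x: square to one pair of flats (the others at 60 degree steps about z), turns with the knob; red line on top along +x
- knob (a joint): turn of the knob relative to the blade wheel, rad, grows clockwise seen from the front/above; 2.6: hard against its stop (tight). Starts between 0.6 and 1.3. Stiff on the wheel (0.12 N m), stays where left, does not rise or sink. The wheel turns far more easily (0.004 N m): unless the wheel is held, this does not change
- rotor (a joint): angle of the green blade wheel, rad, grows anticlockwise seen from the front/above; free, without end. Hub 44 mm across, its face 26 mm below knob_grip along the axis; five pitched blades reach 69 mm from the axis, 30 to 43 mm below knob_grip. With the lever in, it still turns clockwise by up to 40 degrees before a blade meets the stop finger and is held
- handle_grip (a point): orange upright handle of the stop lever, where to pinch or push it: a round post 14 mm thick, parallel to the fan's axis (its z), reaching 20 mm above and 26 mm below this point (then the steel arm). It is on the fan's side far from the robot, 50 mm from the lever's pivot; nothing but the lever itself stands within 25 mm of it at this height
- pivot (a point): a point on the lever's pivot axis, at the same level along the axis as handle_grip; its z axis is the pivot axis, parallel to the fan's axis. The handle moves on a 50 mm circle about it, square to that axis
- brace (a joint): stop lever, rad about the pivot's z, anticlockwise positive seen from the front/above: 0 fully out, 1.05 fully in (stops at both). Handle goes up the sloping board to push in, down it to pull out. Starts at 0 to 0.3; 1.6 N at the handle; stays where left. The finger coming in pushes a blade in its way aside; tightening presses the finger towards its inner stop
- finger_mid (a point): the yellow stop finger on the lever's other end: a freely turning upright roller 12 mm thick and 34 mm long, this is its middle; with the lever in it stands between the blades 60 mm from the fan's axis. Should it ever meet a blade dead end-on and stick, draw the lever back and turn the wheel a little
- grille: bystander: the fan's white front guard, a round wire grille 162 mm across and 15 mm high, lying flat on the table behind the fan's raised side; origin under its centre
- glue_center (a point): bystander: glue stick with a red cap standing upright to the left of the fan, 29 mm thick, 92 mm tall; this is its middle, z axis up it
- screwdriver: bystander: screwdriver, 170 mm long, lying along the fan's low side; origin under it, x axis along it

How it is judged:
On the way, in this order (a step that is already met when the one before it is completed fails the run):
1. the stop lever is pushed in (at least 0.9 rad of 1.05) (value of joint brace above 0.9 rad), for 0.2 s.
2. with the lever still in, the knob is turned up against its stop (at least 2.5 rad of 2.6) (value of joint knob above 2.5 rad and value of joint brace above 0.9 rad), for 0.2 s.
At the end, for the whole second after the job is handed in: the knob is tight on the blade wheel (within 0.1 rad of its stop), the stop lever is back out (within 0.12 rad of its outer stop) and still, and the blade wheel is not spinning (under 0.3 rad/s) (value of joint knob above 2.5 rad and value of joint brace below 0.12 rad and velocity of joint brace below 0.1 rad/s and velocity of joint rotor between -0.3 and 0.3 rad/s); the robot touches nothing.
It fails at once if the glue stick is knocked over (leans more than 0.4 rad) (angle between glue_center's own z axis and vertical above 0.4 rad).
It fails at once if the grille, the glue stick or the screwdriver is moved more than 30 mm (distance of any of grille, glue_center, screwdriver from where it was at the start of the episode above 0.03 m).
It also fails if it takes over 72 s, if anything falls off the work surface, if the arm or the gripper's body presses on something with over 40 N, if the wrist force passes 120 N, or if a joint passes its speed limit or range.

### The arm

A 6-joint arm with a two-finger parallel gripper is mounted at the origin on the work surface. World frame = base frame: x ahead of the robot, y to its left, z up, the work surface at z = 0. Lengths are in m, angles in rad, forces in N, time in s.
With the tool pointing down it reaches from about 0.375 to 0.975 m from the base axis. Payload 3.8 kg.
Tool frame: the origin (TCP) lies on the centre line of the jaws, within the pads' length; the fingertips stand 17 mm ahead of it and the grasp point (between the pads) lies 2 mm behind it; z points along the fingers, y is the line along which they close (so a half turn about z gives the same grasp; the last joint's range is limited). The gripper opens to 85 mm and grips with 20 to 120 N. Pads are 22 mm wide; open, the fingers measure 114 mm over their backs; the gripper's body (76 mm by 85 mm) begins 54 mm behind the grasp point. The pads swing forward as they close: fully open they stand 13 mm farther back than shut.
Start: joints at [1.203, 0.264, 1.604, -0, 1.274, -0.037], TCP at [0.219, 0.638, 0.248] pointing down, gripper open.
Joint ranges: [-2.63, 2.63], [-0.94, 2.18], [0.31, 2.57], [-1.31, 4.45], [0, 2.66], [-2.55, 2.55]. Speed limits (rad/s): [2.57, 2.57, 3.14, 3.14, 3.14, 3.14].

### API

Orientations are given as a unit quaternion [w, x, y, z].
In Python, from station import env, planner, get_image, workorder gives the robot as it stands. Calls block until the motion is done:
- env.move_pose(position, orientation): joint-space move of the TCP to a pose.
- env.line_to(position, feed=0.15, attitude=None): straight line of the TCP; attitude=None keeps the orientation; feed is the mean speed in m/s.
- env.movej(angles): joint-space move.
- env.move_gripper(opening, effort=None): finger opening in m; effort is the grip in N (None keeps the last); returns when the fingers have stopped.
- env.dwell(seconds).
- planner.solve_ik(position, orientation): joint angles nearest the present ones, or None.
- env.get_obs(): the state.
- get_image(name): name is "scene" or "top" or "wrist"; returns a dict with "img" (400x640x3 uint8, blue, green, red), "fx", "fy", "cx", "cy" (pixels), "eye" and "attitude" of the camera in the world. Camera axes: x right, y up, looking along -z (the intrinsics and any distortion apply to the point x, -y, -z); pixel columns grow to the right and rows downward; lengths in m; the calibration is good to about 2 mm. A picture is of the moment at which its call begins. There is no depth.
A pose or a line that the arm cannot do raises env.MotionError and nothing moves.
- workorder.close_job(): hands the job in; it is judged then, once.
The state is a dict: "time_s": time; "joint_pos": joint angles; "qvel": joint speeds; "joint_efforts": joint torques, N m; "ee_pos": TCP position; "tcp_rot": TCP orientation; "ft_force": force on the tool from outside, world axes, zero at the start; "wrist_torque": the same for the moment, N m; "grip_width": finger opening in m; "grasp_force": force on a finger pad.
Only numpy, scipy, OpenCV 4.12 (cv2) and the standard library are available. Lean on these libraries where they do the work, as an engineer would, in place of code of your own. Each camera call takes 0.05 s, during which the arm holds its last target. There are 200 camera calls.

## Working session

There is one attempt and no reset: what is moved stays moved. The work goes in short steps, each a Python script; the robot and the scene stay as the last script left them, time stands still between calls to the robot, and variables do not carry over. Pictures are saved under pics/ and viewed, at most 10 in all, crops included, and the job is handed in when it is done.

```bash
ls; mkdir -p pics; python3 - <<'E'
from station import env,get_image
import cv2,numpy as np
for n in("scene","top"):
    d=get_image(n);cv2.imwrite(f"pics/{n}0.png",d["img"]);print(n,{k:np.round(v,4).tolist() for k,v in d.items() if k!="img"})
o=env.get_obs();print(o)
E
```

```text
pics
scene {'fx': 415.7775, 'fy': 415.7775, 'cx': 320.1787, 'cy': 203.5656, 'eye': [1.1009, 0.232, 0.8222], 'attitude': [0.5952, 0.1948, 0.245, 0.7401]}
top {'fx': 480.2422, 'fy': 480.2422, 'cx': 317.5515, 'cy': 209.1554, 'eye': [0.4668, 0.1295, 1.0417], 'attitude': [-0.6992, -0.0434, 0.047, 0.712]}
{'time_s': 0.1, 'joint_pos': array([ 1.20310796e+00,  2.64694190e-01,  1.60525914e+00,  3.11796818e-05,
        1.27371444e+00, -3.68995507e-02]), 'qvel': array([-0.00013371, -0.00143161, -0.00308671,  0.00156138,  0.00343407,
        0.00061368]), 'joint_efforts': array([ 6.95734252e-04, -5.16703928e+01, -3.68594456e+01, -2.45939606e-05,
        6.20408086e-03, -8.60298627e-06]), 'ee_pos': array([0.21899469, 0.6378111 , 0.24706374]), 'tcp_rot': array([-2.23061553e-04,  1.64645800e-01,  9.86352211e-01, -1.01340712e-03]), 'ft_force': array([ 0.05601369, -0.55955832,  0.04888816]), 'wrist_torque': array([0.04010887, 0.01537224, 0.04566223]), 'grasp_force': 0.0, 'grip_width': 0.08510883445495321}
```

View pics/scene0.png

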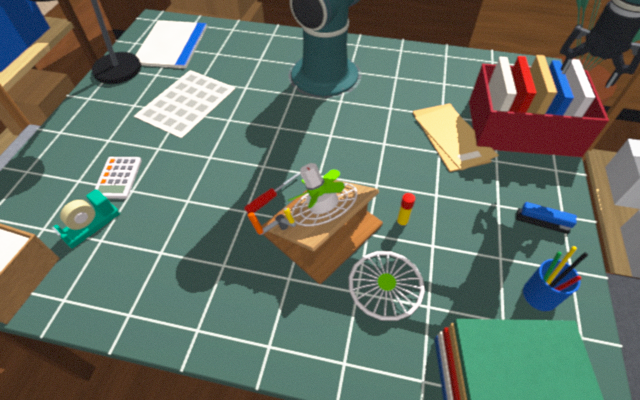

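View pics/top0.png

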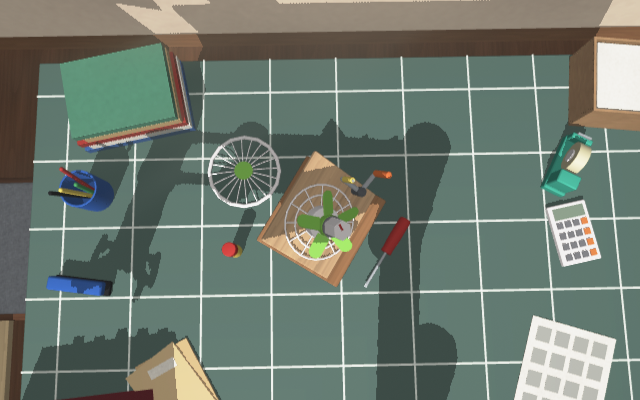

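The pictures show the fan board at about (320,215) in top, with the knob at (338,228), the handle at (380,174) and the screwdriver at (390,245). I'll enlarge both.

```bash
python3 - <<'E'
import cv2
a=cv2.imread("pics/top0.png")[140:295,250:420];cv2.imwrite("pics/tc.png",cv2.resize(a,None,fx=3.8,fy=3.8,interpolation=cv2.INTER_CUBIC))
a=cv2.imread("pics/scene0.png")[150:290,235:420];cv2.imwrite("pics/sc.png",cv2.resize(a,None,fx=4.2,fy=4.2,interpolation=cv2.INTER_CUBIC))
E
```

```text
(no output)
```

View pics/tc.png

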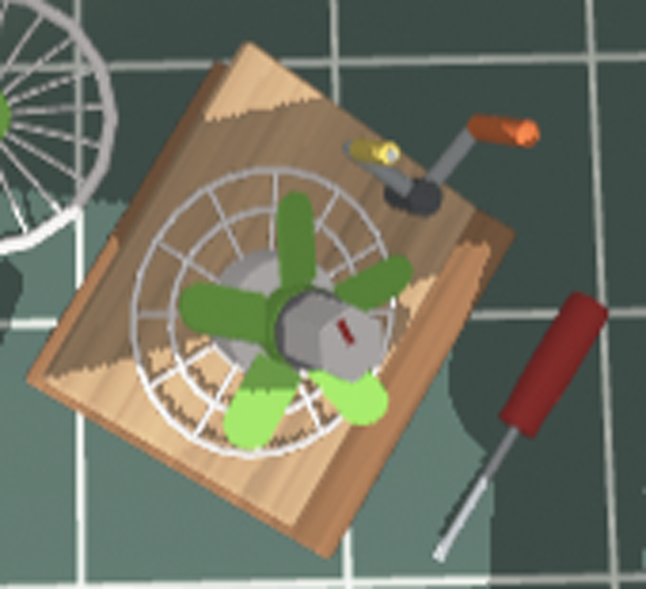

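View pics/sc.png

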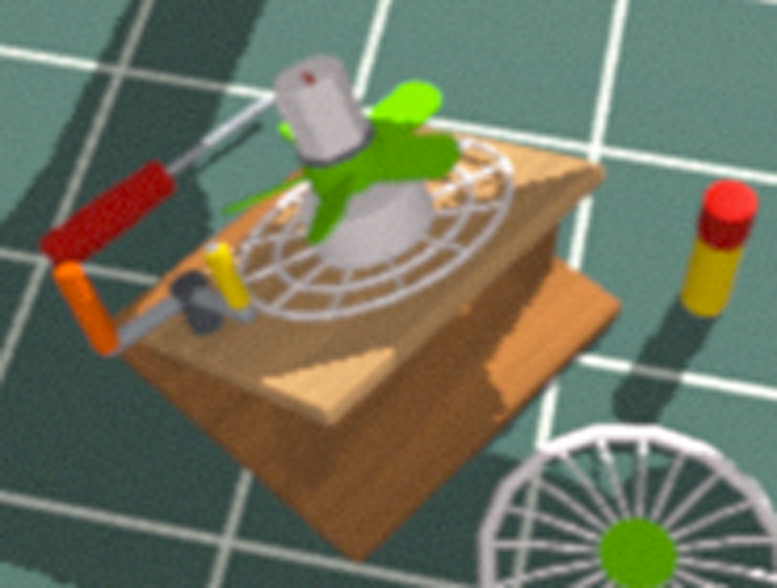

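The crops, in full-image pixels after unscaling, show these points:
- **Knob top:** near tc (346,337) and sc (310,77).
- **Handle top:** tc (528,132) and sc (68,270).
- **Finger top:** tc (390,153).
- **Board corners:** visible in both views.

Next I'll triangulate them.

```bash
cat >geo.py <<'E'
import numpy as np
from scipy.spatial.transform import Rotation as R
def rot(q): return R.from_quat(np.r_[q[1:],q[0]])
def quat(r): x=r.as_quat(); return np.r_[x[3],x[:3]]
def ray(d,u,v):
    p=np.array([(u-d["cx"])/d["fx"],-(v-d["cy"])/d["fy"],-1.]);p/=np.linalg.norm(p)
    return np.array(d["eye"]),rot(np.array(d["attitude"])).apply(p)
def tri(rays):
    A=sum(np.eye(3)-np.outer(b,b) for a,b in rays);B=sum((np.eye(3)-np.outer(b,b))@a for a,b in rays)
    p=np.linalg.solve(A,B);return p,[np.linalg.norm(np.cross(p-a,b)) for a,b in rays]
def proj(d,p):
    c=rot(np.array(d["attitude"])).inv().apply(np.array(p)-d["eye"])
    return d["cx"]-d["fx"]*c[...,0]/c[...,2], d["cy"]+d["fy"]*c[...,1]/c[...,2]
E
python3 - <<'E'
from station import get_image
from geo import *
T=get_image("top");S=get_image("scene")
P={"knobtop":((346,338),(310,77)),"htop":((528,132),(68,270)),"hbot":((480,126),(107,348)),"ftop":((390,153),(216,248)),"fbot":((356,150),(240,308)),"pivtop":((432,198),(188,283)),
"cFar":((250,42),(330,418)),"cLeft":((30,378),(603,172)),"cRight":((513,232),(115,340)),"gluetop":(((231-250)*3.8,(249-140)*3.8),(730,200)) }
Q={}
for k,(a,b) in P.items():
    p,e=tri([ray(T,250+a[0]/3.8,140+a[1]/3.8),ray(S,235+b[0]/4.2,150+b[1]/4.2)]);Q[k]=p;print(k,p.round(4),np.round(e,4))
n=np.cross(Q["cFar"]-Q["cLeft"],Q["cRight"]-Q["cFar"]);n/=np.linalg.norm(n);print(n,np.degrees(np.arccos(abs(n[2]))),np.degrees(np.arctan2(n[1],n[0])))
for a,b in(("htop","hbot"),("ftop","fbot"),("cLeft","cFar"),("cFar","cRight")):
    v=Q[a]-Q[b];print(a,b,np.linalg.norm(v),(v/np.linalg.norm(v)).round(3))
E
```

```text
knobtop [0.5422 0.0818 0.1651] [0.0001 0.0001]
htop [ 0.6508 -0.0165  0.1187] [0.0007 0.0007]
hbot [0.6636 0.002  0.0733] [0.0006 0.0006]
ftop [0.637  0.0566 0.1402] [0.0007 0.0007]
fbot [0.6458 0.0702 0.1053] [0.0006 0.0006]
pivtop [0.6227 0.032  0.0829] [0.0024 0.0024]
cFar [0.702  0.1266 0.1134] [0.0016 0.0016]
cLeft [0.5296 0.2364 0.1146] [0.0035 0.0035]
cRight [ 0.6152 -0.0212  0.    ] [0.0041 0.0041]
gluetop [0.5129 0.2989 0.0868] [0.0023 0.0023]
[ 0.29234181  0.46794834 -0.83400277] 33.48785808397457 58.005702914897235
htop hbot 0.05070188699317556 [-0.253 -0.365  0.896]
ftop fbot 0.03846494903310203 [-0.228 -0.352  0.908]
cLeft cFar 0.2044017843434443 [-0.843  0.537  0.006]
cFar cRight 0.20550786961235445 [0.422 0.719 0.552]
```

```bash
cat >>geo.py <<'E'
psi=np.radians(-123);n=np.array([.5*np.cos(psi),.5*np.sin(psi),np.sqrt(.75)])
e=np.array([-np.sin(psi),np.cos(psi),0]);e=e if e[0]>0 else -e
u=np.cross(n,e)
K=np.array([.5422,.0818,.1651])-.018*n
H=np.array([.6508,-.0165,.1187])-.020*n
def plane(p,o=K): d=np.array(p)-o; return np.array([d@e,d@u,d@n])
def world(c,o=K): return o+c[0]*e+c[1]*u+c[2]*n
def att(ang):  # tool z=-n, tool y at angle ang from e towards u
    y=np.cos(ang)*e+np.sin(ang)*u; z=-n
    return quat(R.from_matrix(np.c_[np.cross(y,z),y,z]))
E
python3 - <<'E'
from station import env,get_image,planner
from geo import *
import cv2
print(n,e,u,K,H,plane(H))
for p,a in((H+.2*n,1.5),(H+.2*n,1.5+np.pi),(H,1.5),(H,1.5+np.pi),(H,1.5-np.pi+1)): 
    q=planner.solve_ik(p,att(a));print(None if q is None else np.round(q,2))
for k in range(-6,7): 
    q=planner.solve_ik(K,att(k*.5));print(k*.5,None if q is None else np.round(q,2))
E
```

```text
[-0.27231952 -0.41933528  0.8660254 ] [ 0.83867057 -0.54463904  0.        ] [0.47167124 0.72631002 0.5       ] [0.54710175 0.08934804 0.14951154] [ 0.65624639 -0.00811329  0.10137949] [ 0.14461764 -0.04337278 -0.03053682]
[-0.47  0.06  1.87  0.56  1.21 -1.6 ]
[-0.47  0.06  1.87  0.56  1.21  1.55]
[-0.3   0.28  1.96  0.68  0.86 -1.67]
[-0.3   0.28  1.96  0.68  0.86  1.47]
[-0.3   0.28  1.96  0.68  0.86  0.47]
-3.0 None
-2.5 [-0.16 -0.01  2.19  0.66  0.84  2.49]
-2.0 [-0.16 -0.01  2.19  0.66  0.84  1.99]
-1.5 [-0.16 -0.01  2.19  0.66  0.84  1.49]
-1.0 [-0.16 -0.01  2.19  0.66  0.84  0.99]
-0.5 [-0.16 -0.01  2.19  0.66  0.84  0.49]
0.0 [-0.16 -0.01  2.19  0.66  0.84 -0.01]
0.5 [-0.16 -0.01  2.19  0.66  0.84 -0.51]
1.0 [-0.16 -0.01  2.19  0.66  0.84 -1.01]
1.5 [-0.16 -0.01  2.19  0.66  0.84 -1.51]
2.0 [-0.16 -0.01  2.19  0.66  0.84 -2.01]
2.5 [-0.16 -0.01  2.19  0.66  0.84 -2.51]
3.0 None
```

```bash
python3 - <<'E'
from station import env,get_image
from geo import *
import cv2
env.move_pose(H+.16*n,att(1.5-np.pi))
o=env.get_obs();print(o["time_s"],o["ee_pos"],o["joint_pos"].round(2))
d=get_image("wrist");cv2.imwrite("pics/w1.png",d["img"]);print({k:np.round(v,4).tolist() for k,v in d.items() if k!="img"})
for nm,p in dict(htop=H+.02*n,hbot=H-.026*n,ktop=K+.018*n,piv=world((.0946,-.039,-.054))).items(): print(nm,np.round(proj(d,p)))
E
```

```text
3.0667 [ 0.61281927 -0.07437319  0.23998483] [-0.43  0.1   1.9   0.58  1.13  1.54]
{'fx': 282.8551, 'fy': 282.8551, 'cx': 319.7169, 'cy': 202.7411, 'eye': [0.6355, -0.1681, 0.3465], 'attitude': [-0.458, -0.1598, -0.2514, 0.8376]}
htop [321. 196.]
hbot [321. 185.]
ktop [288. 343.]
piv [320. 228.]
```

View pics/w1.png

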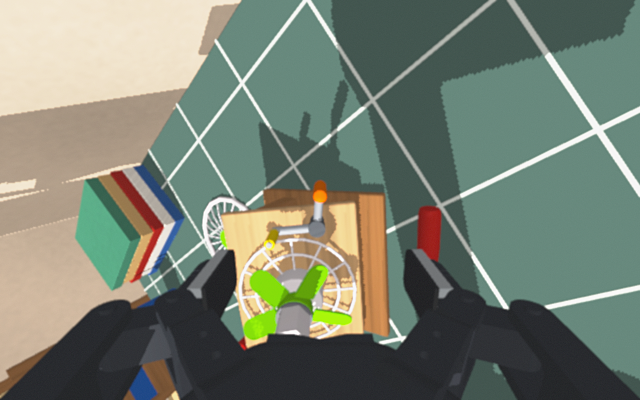

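The wrist view shows the handle near (320,190), the pivot at (317,228), and the knob partly hidden at (292,320). I'll zoom in with the predicted points overlaid.

```bash
python3 - <<'E'
import cv2
a=cv2.imread("pics/w1.png")[165:345,225:400]
a=cv2.resize(a,None,fx=3.3,fy=3.3,interpolation=cv2.INTER_CUBIC)
for (x,y),c in(((321,196),(255,0,0)),((321,185),(0,0,0)),((320,228),(255,0,255))): cv2.circle(a,(int((x-225)*3.3),int((y-165)*3.3)),3,c,-1)
cv2.imwrite("pics/w1c.png",a)
E
```

```text
(no output)
```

View pics/w1c.png

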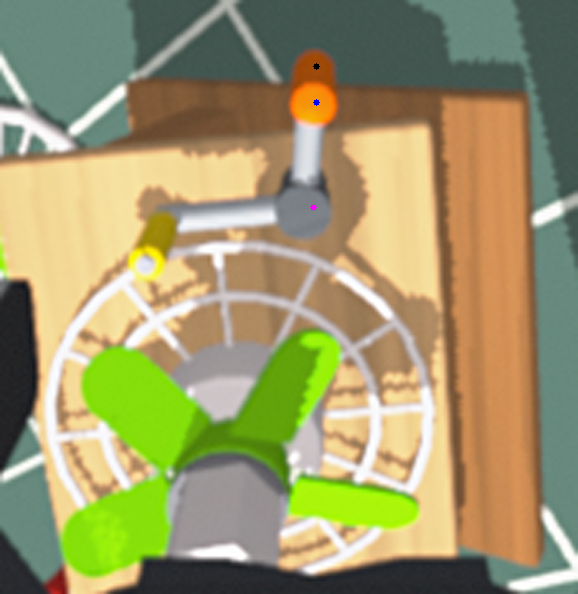

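The predictions match the picture. The pivot is about 3 mm further up-slope than I had it. Next I'll grip the handle and push.

```bash
cat >>geo.py <<'E'
PV=np.array([.0946,-.036]); RH=.050; HZ=-.0305
def hpose(phi,dz=-.002):
    return world((PV[0]+RH*np.cos(phi),PV[1]+RH*np.sin(phi),HZ+dz)),att(phi-np.pi/2)
def tang(phi): return -np.sin(phi)*e+np.cos(phi)*u
E
python3 - <<'E'
from station import env
from geo import *
env.move_gripper(.045,20)
p,a=hpose(-.15,.04);env.line_to(p,.2,a)
p,a=hpose(-.15);env.line_to(p,.08)
env.move_gripper(0.0,20);o=env.get_obs();f0=o["ft_force"];print(o["time_s"],o["grip_width"],f0.round(1))
for phi in np.arange(-.05,1.2,.1):
    p,a=hpose(phi);env.line_to(p,.06,a);o=env.get_obs();f=o["ft_force"]-f0
    print(round(phi,2),(f@tang(phi)).round(1),(f@np.cross(tang(phi),n)).round(1),(f@n).round(1),o["grip_width"].round(4))
    if f@tang(phi)<-9: break
print(o["time_s"])
E
```

```text
5.3917 0.013279500503924317 [-0.3 -0.4  0.9]Traceback (most recent call last):
  File "<stdin>", line 9, in <module>
AttributeError: 'float' object has no attribute 'round'
```

```bash
python3 - <<'E'
from station import env
from geo import *
f0=np.array([-.3,-.4,.9])
for phi in np.arange(.05,1.25,.1):
    p,a=hpose(phi);env.line_to(p,.06,a);o=env.get_obs();f=o["ft_force"]-f0
    print(*np.round([phi,f@tang(phi),f@np.cross(tang(phi),n),f@n,o["grip_width"],o["time_s"]],3))
    if f@tang(phi)<-9: break
E
```

```text
0.05 1.778 0.677 2.571 0.013 5.892
0.15 0.613 0.835 3.722 0.013 6.142
0.25 0.98 1.619 4.427 0.013 6.392
0.35 0.268 1.103 5.185 0.013 6.642
0.45 -0.249 2.252 4.641 0.014 6.892
0.55 -0.384 2.179 5.647 0.013 7.142
0.65 -0.734 1.603 5.96 0.014 7.392
0.75 -15.599 0.877 5.0 0.013 7.642
```

```bash
python3 - <<'E'
from station import env,get_image
from geo import *
import cv2
p,a=hpose(.78);env.line_to(p,.06,a);env.dwell(.2);o=env.get_obs();print((o["ft_force"]@tang(.78)).round(1))
p,a=hpose(.75);env.line_to(p,.06,a)
env.move_gripper(.04);p,a=hpose(.75,.06);env.line_to(p,.2)
env.line_to(K+.11*n-.06*u,.3,att(-1.5+.75)) if 0 else env.move_pose(K+.10*n+.10*e-.03*u,att(-1.57))
o=env.get_obs();print(o["time_s"])
d=get_image("wrist");cv2.imwrite("pics/w2.png",d["img"]);np.save("w2.npy",{k:v for k,v in d.items() if k!="img"},allow_pickle=True)
for nm,q in dict(ktop=K+.018*n,h75=world((PV[0]+RH*np.cos(.75),PV[1]+RH*np.sin(.75),HZ+.02))).items(): print(nm,np.round(proj(d,q)))
T=get_image("top")["img"];cv2.imwrite("pics/t2.png",T)
a=cv2.resize(d["img"][:,160:480],None,fx=1.3,fy=1.3);b=cv2.resize(T[140:295,260:420],None,fx=2.4,fy=2.4,interpolation=2)
c=np.zeros((520,800,3),np.uint8);c[:520,:416]=a;c[:372,416:800]=b;cv2.imwrite("pics/c2.png",c)
E
```

```text
-20.0
9.9
ktop [285. 324.]
h75 [286. 169.]
```

View pics/c2.png

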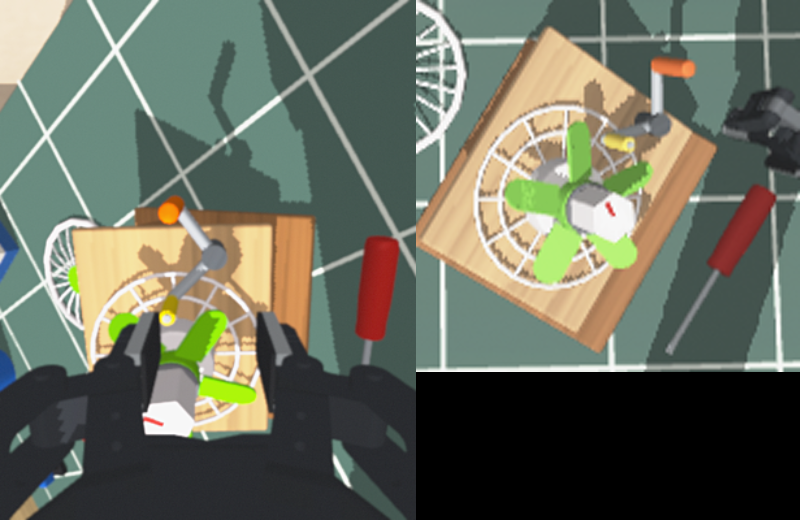

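The finger stands clear between two blades, at about (168,318) in the left panel. The lever is therefore on its inner stop. I'll get the knob centre and red-line angle by segmentation.

```bash
python3 - <<'E'
from station import get_image
from geo import *
import cv2
C={"top":(340,228,16),"scene":(308,168,16),"wrist":(288,324,30)}
kt=K+.018*n;rays=[]
for nm,(x,y,r) in C.items():
    d=get_image(nm);x,y=[int(round(float(t))) for t in proj(d,kt)];I=d["img"].astype(int);y0,x0=y-r,x-r;s=I[y0:y+r,x0:x+r]
    hs=cv2.cvtColor(s.astype(np.uint8),cv2.COLOR_BGR2HSV)
    red=(s[...,2]-np.maximum(s[...,0],s[...,1]))>50
    wh=(s.min(2)>(215 if nm!="scene" else 150))
    print(nm,"V levels",np.percentile(s.min(2),[10,50,75,90,98]))
    m=((wh|red)*255).astype(np.uint8);k,l,st,ce=cv2.connectedComponentsWithStats(m)
    for i in range(1,k):
        if st[i,4]>15:print("  comp",st[i]+[x0,y0,0,0,0],ce[i]+[x0,y0])
    yy,xx=np.nonzero(red)
    # red pixels onto the top plane
    pts=[]
    for a,b in zip(xx+x0,yy+y0):
        o,v=ray(d,a,b);t=((kt-o)@n)/(v@n);pts.append(plane(o+t*v)[:2])
    if len(pts)>4:
        pts=np.array(pts);c=pts.mean(0);w,V=np.linalg.eigh(np.cov((pts-c).T));v=V[:,1];print("  red",len(pts),c.round(4),np.degrees(np.arctan2(v[1],v[0])).round(1),np.sqrt(w).round(4))
    print("  pred",np.round(proj(d,kt),1))
E
```

```text
top V levels [ 74.  144.5 231.  246.  247. ]
  comp [325 221  26  20 350] [338.68       230.33142857]
  comp [353 235   4  10  27] [354.77777778 240.77777778]
  red 41 [-0.0011 -0.0241] 80.8 [0.0035 0.0208]
  pred [341. 229.]
scene V levels [ 54. 104. 186. 239. 255.]
  comp [299 158  26  26 417] [312.1822542  172.72661871]
  pred [308.7 168.3]
wrist V levels [ 39.  47. 156. 247. 252.]
  comp [270 309  46  27 832] [289.46634615 322.51682692]
  red 52 [0.0008 0.0069] 68.2 [0.001 0.004]
  pred [285.6 324.6]
```

```bash
python3 - <<'E'
from station import get_image
from geo import *
import cv2
tiles=[]
cen=(-.003,-.0025);ang=np.radians(68.2+30);Rc=.017/np.cos(np.pi/6)
for nm in("top","scene","wrist"):
    d=get_image(nm);x,y=[int(round(float(t))) for t in proj(d,K+.018*n)];r=25 if nm!="wrist" else 36
    f=400//(2*r) if 0 else 390/(2*r)
    s=d["img"][y-r:y+r,x-r:x+r].copy();s=cv2.resize(s,(390,390),interpolation=cv2.INTER_CUBIC)
    for c,col in((cen,(255,0,0)),((0,0),(255,0,255))):
        hx=np.array([np.array(proj(d,world((c[0]+Rc*np.cos(ang+k*np.pi/3),c[1]+Rc*np.sin(ang+k*np.pi/3),.018)))) for k in range(6)])
        q=((hx+.5-[x-r,y-r])*f).astype(int);cv2.polylines(s,[q],True,col,1)
    tiles.append(cv2.resize(s,(298,298)) if nm!="wrist" else s)
c=np.zeros((596,690,3),np.uint8);c[:298,:298]=tiles[0];c[298:,:298]=tiles[1];c[:390,300:690]=tiles[2];cv2.imwrite("pics/k3.png",c)
E
```

```text
(no output)
```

View pics/k3.png

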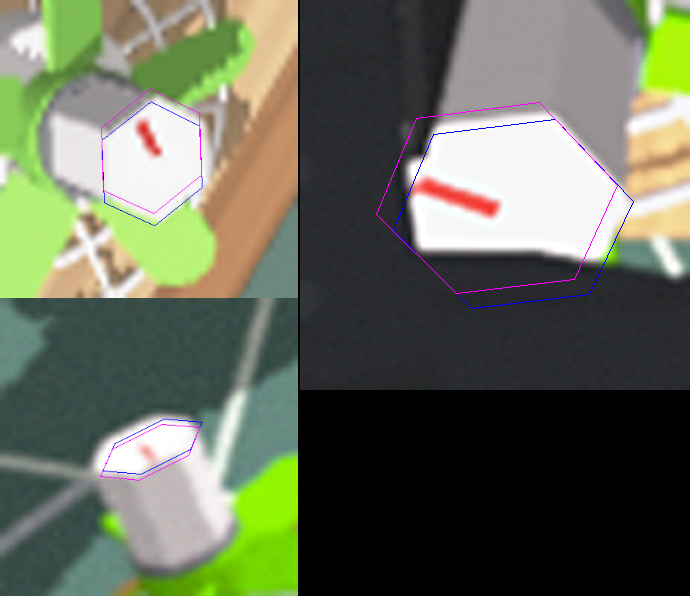

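The blue hexagon, centred at (-3,-2.5) mm from my first estimate with flats at 68°, fits the wrist view. Next I'll grip there.

```bash
cat >>geo.py <<'E'
KC=world((-.003,-.0025,0))
E
python3 - <<'E'
from station import env,planner
from geo import *
a=att(np.radians(128.2))
env.move_gripper(.06,20)
env.move_pose(KC+.07*n,a)
env.line_to(KC+.001*n,.1)
f0=env.get_obs()["ft_force"]
env.move_gripper(0,40);env.dwell(.1);o=env.get_obs()
f=o["ft_force"]-f0;print(o["time_s"],o["grip_width"],o["grasp_force"],"f e,u,n",np.round([f@e,f@u,f@n],1),o["wrist_torque"]@n,o["joint_pos"].round(2))
E
```

```text
15.0167 0.03361070355496019 40.92870585853234 f e,u,n [ 1.9 -4.9  4.4] -0.08240509158724832 [-0.17 -0.01  2.2   0.66  0.84 -2.25]
```

```bash
python3 - <<'E'
from station import env
from geo import *
o=env.get_obs();q=o["joint_pos"].copy();p0=o["ee_pos"];j=q[5];t0=o["wrist_torque"]@n
while j<2.3:
    j+=.15;q[5]=j;env.movej(q);o=env.get_obs();f=o["ft_force"]
    tq=o["wrist_torque"]@n-t0
    print(*np.round([j,o["joint_pos"][5],tq,np.linalg.norm(f),o["grip_width"],o["time_s"]],3))
    if abs(tq)>.45: break
E
```

```text
-2.096 -2.097 0.001 2.941 0.033 15.283
-1.946 -1.95 0.063 1.832 0.033 15.55
-1.796 -1.802 0.049 2.71 0.034 15.817
-1.646 -1.652 0.048 3.075 0.034 16.083
-1.496 -1.503 0.058 4.635 0.033 16.35
-1.346 -1.352 0.072 4.294 0.034 16.617
-1.196 -1.201 0.123 6.123 0.033 16.883
-1.046 -1.051 0.063 7.702 0.033 17.15
-0.896 -0.901 0.086 7.134 0.033 17.417
-0.746 -0.751 0.08 7.364 0.034 17.683
-0.596 -0.601 0.112 7.805 0.034 17.95
-0.446 -0.451 0.059 9.182 0.034 18.217
-0.296 -0.301 0.062 9.796 0.033 18.483
-0.146 -0.151 0.077 9.507 0.033 18.75
0.004 -0.002 0.642 11.147 0.034 19.017
```

```bash
python3 - <<'E'
from station import env
from geo import *
o=env.get_obs();q=o["joint_pos"].copy()
for j in(.04,.08):
    q[5]=j;env.movej(q);env.dwell(.15);o=env.get_obs();print(j,o["joint_pos"][5].round(3),(o["wrist_torque"]@n).round(2),np.linalg.norm(o["ft_force"]).round(1),o["grip_width"])
E
```

```text
0.04 0.032 1.08 7.8 0.033705438843857266
0.08 0.071 1.37 7.5 0.03353120754312744
```

```bash
python3 - <<'E'
from station import env
from geo import *
o=env.get_obs();q=o["joint_pos"].copy();q[5]=.02;env.movej(q)
env.move_gripper(.06,20);env.line_to(KC+.075*n,.2)
p,a=hpose(.75,.06);env.move_pose(p,a);env.move_gripper(.045,20)
p,a=hpose(.75);env.line_to(p,.1)
env.move_gripper(0,20);o=env.get_obs();f0=o["ft_force"];print(o["time_s"],o["grip_width"],f0.round(1))
for phi in np.arange(.65,-.6,-.1):
    p,a=hpose(phi);env.line_to(p,.06,a);o=env.get_obs();f=o["ft_force"]-f0
    print(*np.round([phi,f@tang(phi),f@np.cross(tang(phi),n),f@n,o["grip_width"],o["time_s"]],3))
    if f@tang(phi)>9: break
E
```

```text
23.1167 0.01360330319220431 [  1.9 -14.4  -5.9]
0.65 11.423 1.485 0.857 0.013 23.367
```

That trip came from a preloaded force baseline: gripping had pressed the lever on its inner stop. I'll continue using absolute force.

```bash
python3 - <<'E'
from station import env
from geo import *
for phi in np.arange(.55,-.7,-.1):
    p,a=hpose(phi);env.line_to(p,.06,a);o=env.get_obs();f=o["ft_force"]
    print(*np.round([phi,f@tang(phi),f@np.cross(tang(phi),n),f@n,o["grip_width"],o["time_s"]],3))
    if f@tang(phi)>12: break
E
```

```text
0.55 -3.527 3.042 4.138 0.014 23.617
0.45 -0.317 4.27 4.888 0.013 23.867
0.35 -0.823 4.363 5.498 0.013 24.117
0.25 -1.024 4.044 5.424 0.014 24.367
0.15 -0.718 4.948 5.515 0.014 24.617
0.05 -0.295 5.239 5.339 0.013 24.867
-0.05 -0.205 5.063 5.874 0.013 25.117
-0.15 1.105 5.053 5.902 0.013 25.367
-0.25 1.402 5.149 5.655 0.013 25.617
-0.35 0.754 4.942 6.392 0.013 25.867
-0.45 5.486 4.421 2.276 0.013 26.117
-0.55 20.195 -0.112 -8.408 0.013 26.367
```

```bash
python3 - <<'E'
from station import env,get_image
from geo import *
import cv2
p,a=hpose(-.47);env.line_to(p,.06,a);o=env.get_obs();print((o["ft_force"]@tang(-.47)).round(1))
env.move_gripper(.045);p,a=hpose(-.47,.08);env.line_to(p,.15)
env.line_to(p+.1*n+.0*u,.2)
env.move_pose(world((.10,-.03,.16)),att(-1.57))
env.dwell(.3);o=env.get_obs();print(o["time_s"],o["ft_force"].round(1))
d=get_image("wrist")["img"];T=get_image("top")["img"]
c=np.zeros((520,800,3),np.uint8);c[:,:416]=cv2.resize(d[:,160:480],None,fx=1.3,fy=1.3);c[:372,416:]=cv2.resize(T[140:295,260:420],None,fx=2.4,fy=2.4,interpolation=2);cv2.imwrite("pics/c4.png",c)
E
```

```text
8.9
29.15 [1.2 0.1 0.1]
```

View pics/c4.png

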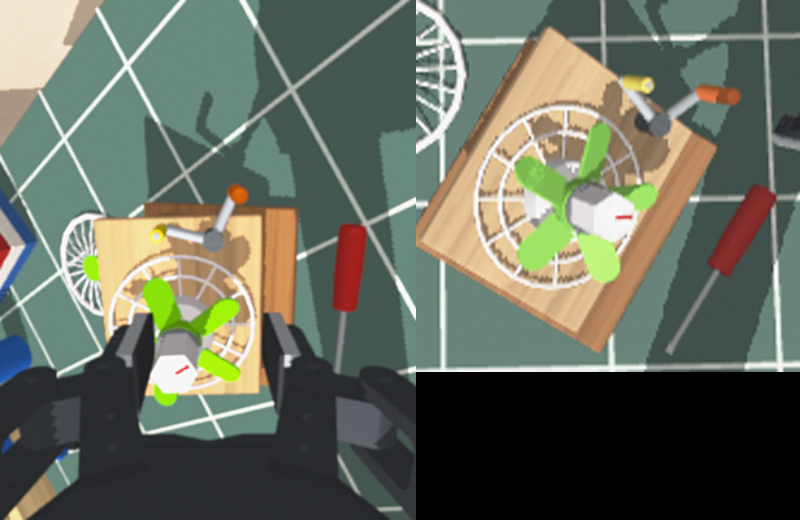

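The lever is out against its outer stop, with the handle at (735,95) in the right panel. The bystanders haven't moved and the gripper is clear.

```bash
python3 -c "
from station import workorder
print(workorder.close_job())"
```

```text
the job is handed in; nothing more can be done
None
```

I handed the job in at about 29 s of the 72 s allowed; the system gave no verdict. I pushed the lever in to its stop, turned the white knob clockwise until it hit a hard stop, then pulled the lever out to its outer stop and let go. The grille, glue stick and screwdriver were never touched.

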